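Find the full sugar tin by heft and hold it over the measuring cup

TASK

Stand the steel measuring cup on the counter midway between the centres of the mixing bowl and the green-lidded food box and let go of it. Then find by feel which of the three identical closed blue tins is the heaviest (the full sugar tin), leaving the two lighter ones standing upright on the counter, and finish while holding the heaviest one still and upright in the gripper, straight above the cup with its base about a hand's width clear of the cup's rim; do not put it down or let go. Tip nothing over, and leave the bowl, the food box, the jar and the spatula where they are.

Things in the scene. Friction and masses are not known exactly. Their poses are not given: they have to be found in the camera images.
- tin_a_center (a point): centre (half-way up) of the first closed tin: upright cylinder, 60 mm diameter, 100 mm tall, rigid, blue with a pale band and a steel lid flush with its sides, z axis up. The three tins look identical; one is at least 150 g heavier than either of the others (light ones about 220 to 320 g, the heavy one about 480 to 580 g). Which one differs each time and cannot be seen
- tin_b_center (a point): centre (half-way up) of the second closed tin: upright cylinder, 60 mm diameter, 100 mm tall, rigid, blue with a pale band and a steel lid flush with its sides, z axis up. The three tins look identical; one is at least 150 g heavier than either of the others (light ones about 220 to 320 g, the heavy one about 480 to 580 g). Which one differs each time and cannot be seen
- tin_c_center (a point): centre (half-way up) of the third closed tin: upright cylinder, 60 mm diameter, 100 mm tall, rigid, blue with a pale band and a steel lid flush with its sides, z axis up. The three tins look identical; one is at least 150 g heavier than either of the others (light ones about 220 to 320 g, the heavy one about 480 to 580 g). Which one differs each time and cannot be seen
- cup_center (a point): centre (half-way up) of the steel measuring cup: open-topped straight cylinder with black level lines, 60 mm outer diameter, 80 mm tall, wall 3 mm, z axis up, 140 g; can be gripped from above across its outside
- bowl: steel mixing bowl, 160 mm across the rim, 75 mm tall, round, about 500 g; origin at the centre of its underside. The food box lies 320 mm from it along the bowl's own -y axis
- food_box: closed white plastic food box with green lid, 110 mm (its x) by 160 mm (its y, roughly along the line to the bowl) by 60 mm tall, about 600 g; origin at the centre of its underside
- gap_mid (a point): the spot on the counter midway between the centres of bowl and food box (160 mm from each), where the cup is to stand; no mark there. Moves with the bowl
- counter_mid (a point): a point on the bare white counter top, whose upper face is at height 0; not marked
- jar: small amber glass jar with steel cap, 60 mm diameter, 90 mm tall; origin at the centre of its underside; a bystander
- spatula: kitchen spatula 260 mm long lying flat on the counter at the left, handle towards the robot; a bystander
- shell_pan: dark shell-cake baking pan, 380 by 270 by 15 mm, lying fixed on the counter to the robot's right; origin at the centre of its underside; a bystander
There are look-alikes about, which are no part of the job. Leave any red or yellow look-alike of the part that bears cup_center alone.

How it is judged:
On the way, in this order (a step that is already met when the one before it is completed fails the run):
1. the cup stands released midway between bowl and food box (horizontal distance between cup_center and gap_mid below 0.025 m and angle between cup_center's own z axis and vertical below 0.15 rad and height (world z) of cup_center between 0.032 and 0.048 m and contact force between cup and the fingers below 0.2 N), for 0.3 s.
2. the heaviest tin is held up above the cup while both light ones stand on the counter (((contact force between tin_a and the fingers above 1 N and horizontal distance between tin_a_center and cup_center below 0.05 m and height (world z) of tin_a_center between 0.15 and 0.36 m and angle between tin_a_center's own z axis and vertical below 0.3 rad and linear speed of tin_a below 0.05 m/s) or (contact force between tin_b and the fingers above 1 N and horizontal distance between tin_b_center and cup_center below 0.05 m and height (world z) of tin_b_center between 0.15 and 0.36 m and angle between tin_b_center's own z axis and vertical below 0.3 rad and linear speed of tin_b below 0.05 m/s) or (contact force between tin_c and the fingers above 1 N and horizontal distance between tin_c_center and cup_center below 0.05 m and height (world z) of tin_c_center between 0.15 and 0.36 m and angle between tin_c_center's own z axis and vertical below 0.3 rad and linear speed of tin_c below 0.05 m/s)) and (height (world z) of tin_a_center above 0.15 m or (height (world z) of tin_a_center between 0.042 and 0.058 m and angle between tin_a_center's own z axis and vertical below 0.15 rad and contact force between tin_a and the fingers below 0.2 N and contact force between tin_a and table between 0.5 and 4 N)) and (height (world z) of tin_b_center above 0.15 m or (height (world z) of tin_b_center between 0.042 and 0.058 m and angle between tin_b_center's own z axis and vertical below 0.15 rad and contact force between tin_b and the fingers below 0.2 N and contact force between tin_b and table between 0.5 and 4 N)) and (height (world z) of tin_c_center above 0.15 m or (height (world z) of tin_c_center between 0.042 and 0.058 m and angle between tin_c_center's own z axis and vertical below 0.15 rad and contact force between tin_c and the fingers below 0.2 N and contact force between tin_c and table between 0.5 and 4 N))), for 0.3 s.
At the end, for the whole second after the job is handed in: cup upright on the counter, released, within 25 mm of the bowl-box midpoint; heaviest tin held still by the fingers, within 17 deg of upright, its centre within 50 mm of straight above the cup and 150 to 360 mm over the counter; both lighter tins (under 4 N) upright on the counter, untouched (all of step 1 and all of step 2); the arm keeps its last pose, push and grip.
It fails at once if the bowl was shifted more than 25 mm (distance of bowl from where it was at the start of the episode above 0.025 m).
It fails at once if the food box was shifted more than 25 mm (distance of food_box from where it was at the start of the episode above 0.025 m).
It fails at once if the jar was shifted more than 25 mm (distance of jar from where it was at the start of the episode above 0.025 m).
It fails at once if the spatula was shifted more than 25 mm (distance of spatula from where it was at the start of the episode above 0.025 m).
It fails at once if a tin or the cup was tipped over (angle between any of tin_a_center, tin_b_center, tin_c_center, cup_center's own z axis and vertical above 0.9 rad).
It also fails if it takes over 72 s, if anything falls off the work surface, if the arm or the gripper's body presses on something with over 40 N, if the wrist force passes 120 N, or if a joint passes its speed limit or range.

ROBOT

A 7-joint arm with a two-finger parallel gripper is mounted at the origin on the work surface. World frame = base frame: x ahead of the robot, y to its left, z up, the work surface at z = 0. Lengths are in m, angles in rad, forces in N, time in s.
With the tool pointing down it reaches from about 0.35 to 0.9 m from the base axis. Payload 8.1 kg.
Tool frame: the origin (TCP) lies at the centre of the arm's flange, where the gripper is bolted on; the fingertips stand 178 mm ahead of it and the grasp point (between the pads) lies 159 mm ahead of it; z points along the fingers, y is the direction in which the jaws open and shut (so a half turn about z gives the same grasp; the last joint's range is limited). The gripper opens to 92 mm and grips with 3 to 60 N. Pads are 19 mm wide; open, the fingers measure 130 mm over their backs; the gripper's body (75 mm by 190 mm) begins 47 mm behind the grasp point.
Start: joints at [-1.208, 0.434, 0.025, 1.573, -0.012, 1.134, -0.075], TCP at [0.281, 0.558, 0.405] pointing down, gripper open.
Joint ranges: [-2.62, 2.62], [-0.44, 2.09], [-1.27, 1.32], [0.08, 2.57], [-1.32, 4.46], [0.12, 2], [-2.74, 2.74]. Speed limits (rad/s): [2.22, 2.22, 3.01, 3.01, 3.14, 3.14, 3.14].

INTERFACE

Orientations are given as a rotation vector (axis times angle).
In Python, from cell import arm gives the robot as it stands. The module is installed in compiled form; this text tells all that it offers.
- The arm moves only by the tool move_arm, never from a script. Its argument "steps" is a list of rows, each a list of 4 numbers: the shift along the tool's x, y, z in mm, then the turn about the tool's z in rad. In form: [[x, y, z, twist], ...]. A call has 1 to 20 rows; each row is the pose to reach, as a shift and turn from the pose commanded when the call began, along the tool's axes at that moment; what a row does not reach only later rows make up. A row lasts 1/8 s, in which the tool goes at most 62.5 mm and 10.7 degrees, less where a joint would pass 70% of its speed; a pose out of reach is approached as far as the arm can. A call with a gripper value outside its range is refused whole. "grip" is the finger opening in mm, from 0 to 91.8, set as the call begins (left out, the last holds). The fingers move at their own pace and stop on an object; "grip_force" is the grip in N (left out, the last holds). Time passes only in rows, so rows that repeat a pose let the fingers close. It gives the time, the measured TCP pose, the force and the opening at its end, in the units of the state.
- arm.observe(): the state, without advancing time (a new reading comes with each control period).
- arm.get_image(name): name is "scene" or "side" or "wrist"; returns the picture (384x512x3 uint8, red, green, blue); there is no depth.
- arm.camera_info(name): a dict with "mtx" (3x3 intrinsics, pixels), "dist_coeffs" ([k1, k2, p1, p2, k3] as OpenCV has them; the pictures are not rectified), "pose" (4x4, takes a point from camera to world coordinates); the wrist camera has in their place "T_tool_cam" (4x4, takes a point from camera to tool coordinates, whose origin is the TCP and whose axes are the flange's). Camera axes: x right, y down, z forward; pixel columns grow to the right and rows downward; lengths in m; the calibration is good to about 2 mm. A picture is of the moment at which its call begins: read the wrist's pose just before it. camera_info takes no time and is no camera call.
- arm.sign_off(): hands the job in, once; it reports no verdict.
The state is a dict: "clock": time; "joints": joint angles; "dq": joint speeds; "joint_efforts": joint torques, N m; "position": TCP position; "ee_rot": TCP orientation; "force": force on the tool from outside, world axes, zero at the start; "ft_torque": the same for the moment, N m; "width": opening from 0.0 (shut) to 1.0 (fully open).
Only numpy, scipy, OpenCV 4.12 (cv2) and the standard library are available. Lean on these libraries where they do the work, as an engineer would, in place of code of your own. Each camera call takes 0.05 s, during which the arm holds its last target.

## Working session

There is one attempt and no reset: what is moved stays moved. The work goes in short steps, Python scripts to look and compute and a tool call to move; the robot and the scene stay as the last step left them, time stands still between calls to the robot, and variables do not carry over. Pictures are saved under pics/ and viewed, and the job is handed in when it is done.

Besides the shell and the picture viewer there is one more tool, called after ">>>" as name([rows], argument=value, ...), one row to a line, values as JSON. move_arm: Moves the arm, as the interface text tells. Its arguments: {"type":"object","properties":{"steps":{"type":"array"},"grip":{"type":"number"},"grip_force":{"type":"number"}},"required":["steps"]}

```bash
mkdir -p pics
cat > h.py <<'E'
import numpy as np, cv2
from cell import arm
from scipy.spatial.transform import Rotation as R
def grab(n,name):
    im=arm.get_image(n); cv2.imwrite(f'pics/{name}.png',im[:,:,::-1]); return im
def ray(n,uv,st=None):
    c=arm.camera_info(n)
    p=cv2.undistortPoints(np.array([[uv]],float),np.array(c['mtx']),np.array(c['dist_coeffs']))[0,0]
    if 'pose' in c: T=np.array(c['pose'])
    else:
        st=st or arm.observe(); T0=np.eye(4);T0[:3,:3]=R.from_rotvec(st['ee_rot']).as_matrix();T0[:3,3]=st['position'];T=T0@np.array(c['T_tool_cam'])
    d=T[:3,:3]@np.array([p[0],p[1],1]); return T[:3,3],d
def onz(n,uv,z,st=None):
    o,d=ray(n,uv,st); return o+d*(z-o[2])/d[2]
E
python3 - <<'E'
from h import *
s=arm.observe(); print(s)
for n in('scene','side','wrist'): grab(n,n+'0'); print(n,arm.camera_info(n))
E
```

```text
{'clock': 0.0, 'joints': array([-1.20757678,  0.43523138,  0.0249867 ,  1.57410434, -0.01156239,
        1.13398372, -0.07509032]), 'dq': array([ 1.54146360e-04,  5.13940543e-04, -4.06030973e-04, -8.68392557e-05,
        3.16146869e-05, -6.04450322e-04, -1.61064925e-03]), 'joint_efforts': array([-4.83200729e-04, -6.67857814e+01,  9.84119475e-01, -3.14453673e+01,
       -6.06610486e-02,  4.28656884e-02,  1.43563775e-04]), 'position': array([0.28065897, 0.55818209, 0.4039369 ]), 'ee_rot': array([-7.25153983e-01, -3.05656535e+00,  2.46913859e-03]), 'force': array([-0.03010538,  0.11496984,  0.05103745]), 'ft_torque': array([-0.00108156, -0.00250971, -0.0296776 ]), 'width': 1.0008068386830338}
scene {'mtx': array([[441.47810037,   0.        , 257.96067565],
       [  0.        , 441.47810037, 199.00736027],
       [  0.        ,   0.        ,   1.        ]]), 'dist_coeffs': array([-0.02384531,  0.        ,  0.        ,  0.        ,  0.        ]), 'pose': array([[-0.81299922,  0.43262369, -0.38970374,  1.02641783],
       [ 0.58224547,  0.59858983, -0.55016401,  0.68025637],
       [-0.00
[... 525 characters left out ...]
, -0.72175533,  1.24720561],
       [ 0.        ,  0.        ,  0.        ,  1.        ]])}
wrist {'mtx': array([[341.21739401,   0.        , 254.18559506],
       [  0.        , 341.21739401, 187.60893032],
       [  0.        ,   0.        ,   1.        ]]), 'dist_coeffs': array([0.00860537, 0.        , 0.        , 0.        , 0.        ]), 'T_tool_cam': array([[ 9.34427455e-05, -9.62056518e-01, -2.72850229e-01,
         7.39618906e-02],
       [ 9.99999994e-01,  7.45864158e-05,  7.94809577e-05,
         1.56199045e-04],
       [-5.61142528e-05, -2.72850235e-01,  9.62056519e-01,
         1.93526821e-02],
       [ 0.00000000e+00,  0.00000000e+00,  0.00000000e+00,
         1.00000000e+00]])}
```

View pics/scene0.png

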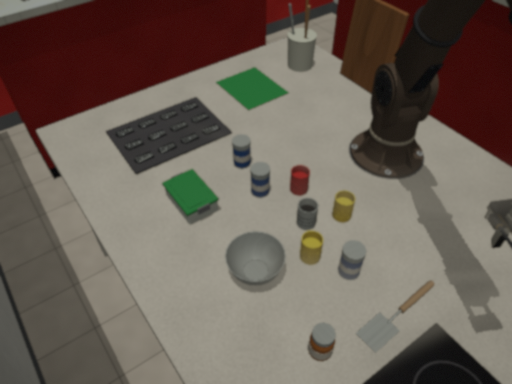

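View pics/side0.png

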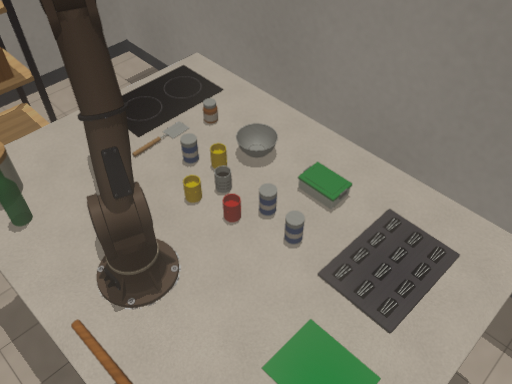

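View pics/wrist0.png

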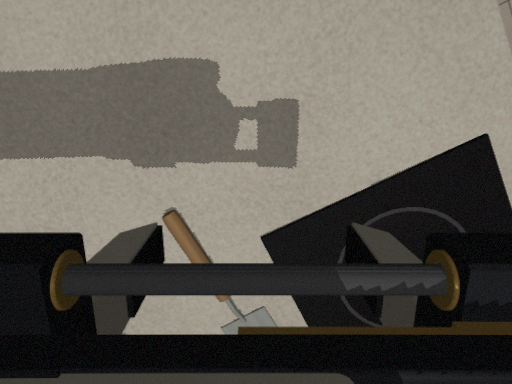

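The scene view shows the steel cup at about (307,213), with yellow look-alikes at (343,206) and (311,247) and a red one at (300,179). The tins are at (242,150), (260,179) and (352,258). The bowl is at (255,258), the box at (190,192) and the jar at (322,340). I'll zoom in for accurate pixels.

Run:
```python
import cv2
a=cv2.imread('pics/scene0.png')[120:370,155:385]; cv2.imwrite('pics/sc_z.png',cv2.resize(a,None,fx=2.4,fy=2.4,interpolation=cv2.INTER_CUBIC))
a=cv2.imread('pics/side0.png')[85:255,130:365]; cv2.imwrite('pics/si_z.png',cv2.resize(a,None,fx=3.4,fy=3.4,interpolation=cv2.INTER_CUBIC))
```

```text
(no output)
```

View pics/sc_z.png

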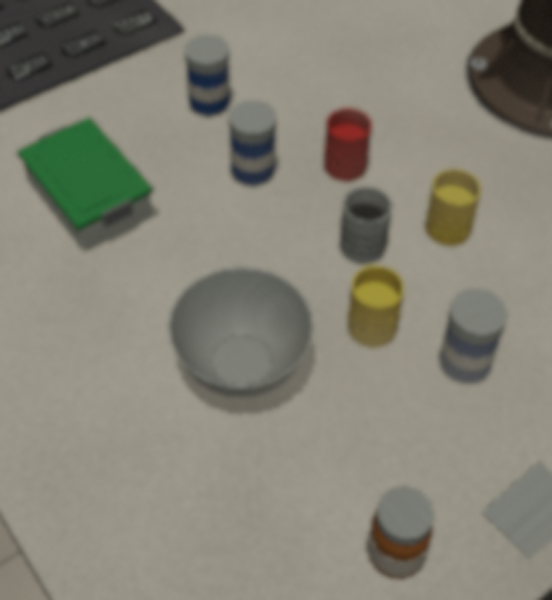

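View pics/si_z.png

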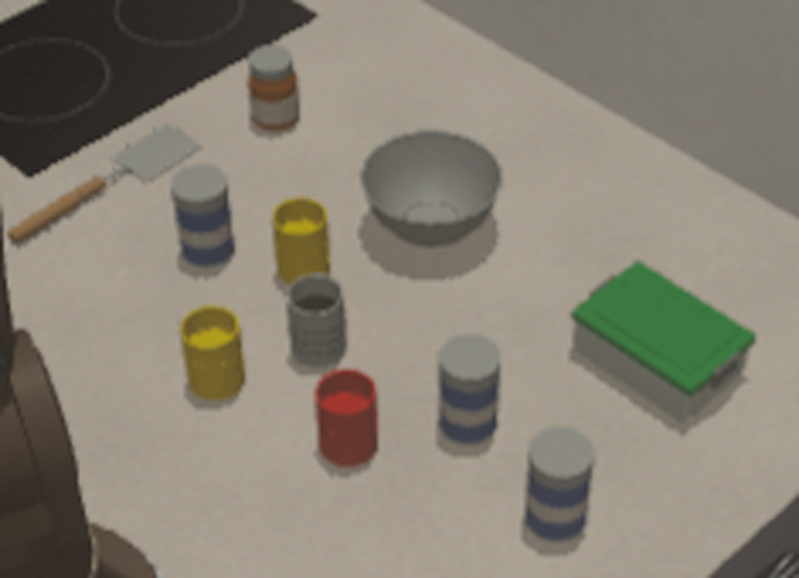

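Run:
```python
from h import *
S=lambda p:(155+p[0]/2.4,120+p[1]/2.4)
D=lambda p:(130+p[0]/3.4,85+p[1]/3.4)
pts=dict(tin1=((207,52),(560,453),.1),tin2=((253,119),(469,358),.1),tin3=((476,313),(201,184),.1),cup=((366,205),(316,292),.08),red=((348,125),(347,386),.08),yel1=((455,187),(211,325),.08),yel2=((376,284),(301,215),.08),bowl=((241,326),(431,179),.075),jar=((404,508),(271,60),.09),
b1=((90,120),(753,338),.06),b2=((20,154),(638,264),.06),b3=((77,224),(573,315),.06),b4=((151,186),(690,388),.06))
res={}
for k,(a,b,z) in pts.items():
    p,q=onz('scene',S(a),z),onz('side',D(b),z)
    o1,d1=ray('scene',S(a));o2,d2=ray('side',D(b))
    t=np.linalg.lstsq(np.c_[d1,-d2],o2-o1,rcond=None)[0]; m=(o1+d1*t[0]+o2+d2*t[1])/2
    res[k]=(p+q)[:2]/2
    print(k,p[:2].round(3),q[:2].round(3),'tri',m.round(3),'mean',res[k].round(3))
for k in ('b',):
  pass
```

```text
tin1 [ 0.436 -0.244] [ 0.432 -0.254] tri [ 0.434 -0.25   0.095] mean [ 0.434 -0.249]
tin2 [ 0.462 -0.103] [ 0.46  -0.112] tri [ 0.461 -0.108  0.096] mean [ 0.461 -0.107]
tin3 [0.444 0.279] [0.441 0.272] tri [0.443 0.277 0.096] mean [0.442 0.276]
cup [0.427 0.079] [0.429 0.077] tri [0.428 0.078 0.08 ] mean [0.428 0.078]
red [ 0.358 -0.039] [ 0.363 -0.041] tri [ 0.36  -0.04   0.081] mean [ 0.36 -0.04]
yel1 [0.321 0.12 ] [0.323 0.117] tri [0.322 0.119 0.079] mean [0.322 0.118]
yel2 [0.494 0.176] [0.498 0.175] tri [0.496 0.176 0.081] mean [0.496 0.176]
bowl [0.647 0.132] [0.643 0.122] tri [0.646 0.127 0.07 ] mean [0.645 0.127]
jar [0.649 0.399] [0.65  0.396] tri [0.65  0.398 0.089] mean [0.649 0.397]
b1 [ 0.612 -0.26 ] [ 0.711 -0.272] tri [ 0.647 -0.268  0.09 ] mean [ 0.662 -0.266]
b2 [ 0.716 -0.259] [ 0.713 -0.119] tri [ 0.707 -0.168  0.115] mean [ 0.715 -0.189]
b3 [ 0.715 -0.113] [ 0.607 -0.121] tri [ 0.675 -0.114  0.02 ] mean [ 0.661 -0.117]
b4 [ 0.61  -0.113] [ 0.612 -0.27 ] tri [ 0.615 -0.211 -0.003] mean [ 0.611 -0.191]
```

```bash
cat >> h.py <<'E'
def go(xy,zg,jaw_deg=None):
    """shift (mm, tool axes) and twist to put grasp point at xy, height zg, tool straight down, jaw axis at jaw_deg"""
    s=arm.observe(); M=R.from_rotvec(s['ee_rot']).as_matrix(); p=np.array(s['position'])
    tgt=np.array([xy[0],xy[1],zg+.159]); d=M.T@(tgt-p)*1000
    cur=np.degrees(np.arctan2(M[1,1],M[0,1])); tw=0
    if jaw_deg is not None:
        dd=(jaw_deg-cur+90)%180-90; tw=-np.radians(dd)
    print('jaw now %.1f tilt %.2f deg'%(cur,np.degrees(np.arccos(-M[2,2]))),'shift',d.round(1),'twist',round(tw,3),'t',s['clock'])
E
python3 - <<'E'
from h import *
go((.428,.078),.245,109)
go((.428,.078),.245,17)
E
```

```text
jaw now 63.3 tilt 0.07 deg shift [-347.4 -362.9    0.6] twist -0.797 t 0.15
jaw now 63.3 tilt 0.07 deg shift [-347.4 -362.9    0.6] twist 0.808 t 0.15
```

>>> move_arm([
  [-25, -26, 0, -0.06],
  [-60, -63, 0, -0.16],
  [-100, -105, 0, -0.28],
  [-140, -147, 0, -0.4],
  [-180, -189, 0, -0.5],
  [-220, -231, 0, -0.6],
  [-260, -273, 0, -0.7],
  [-300, -315, 0, -0.78],
  [-335, -350, 0, -0.8],
  [-347, -363, 0, -0.8],
  [-347, -363, 0, -0.8],
], grip=91)

```text
clock: 1.52
position: [0.4278, 0.077, 0.4047]
ee_rot: [0.518, -3.099, 0.0]
force: [0.6, 0.1, 0.3]
width: 0.989
```

Run:
```python
from h import *
s=arm.observe(); print(s['position'],s['joints'].round(2)); grab('wrist','w1')
go((.428,.078),.05,109)
```

```text
[0.42780458 0.07704471 0.40467322] [-0.44  0.12  0.15  2.02 -0.02  1.01  1.63]
jaw now 109.1 tilt 0.02 deg shift [ -0.3  -0.5 195.7] twist 0.002 t 1.575
```

View pics/w1.png

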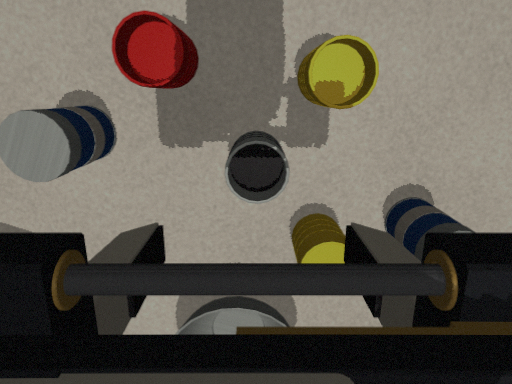

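Run:
```python
from h import *
for k,uv,z in(('cup',(257,171),.08),('red',(149,49),.08),('yel1',(343,70),.08),('tin2',(36,145),.1)): print(k,onz('wrist',uv,z).round(4))
a=cv2.imread('pics/w1.png')[110:230,190:330]; cv2.imwrite('pics/w1z.png',cv2.resize(a,None,fx=5,fy=5,interpolation=cv2.INTER_CUBIC))
```

```text
cup [0.4237 0.0803 0.08  ]
red [ 0.3549 -0.0388  0.08  ]
yel1 [0.3172 0.1203 0.08  ]
tin2 [ 0.4588 -0.1033  0.1   ]
```

View pics/w1z.png

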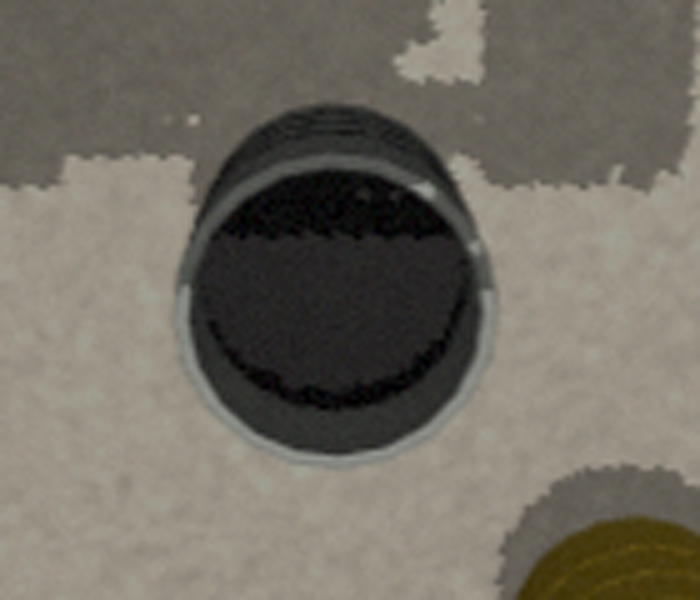

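The zoomed wrist view puts the cup rim centre at pixel (257,172), which is about (0.424, 0.080). That agrees with the fixed cameras to 4 mm, and the jaws have clear room on both sides.

>>> move_arm([
  [1, 1, 25, 0],
  [2, 2, 70, 0],
  [2, 2, 115, 0],
  [2, 2, 155, 0],
  [2, 2, 180, 0],
  [2, 2, 193, 0],
  [2, 2, 196, 0],
  [2, 2, 196, 0],
])

```text
clock: 2.58
position: [0.4254, 0.0799, 0.2093]
ee_rot: [-0.523, 3.097, 0.001]
force: [-0.4, -0.5, 1.2]
width: 0.993
```

>>> move_arm([
  [0, 0, 0, 0],
  [0, 0, 0, 0],
  [0, 0, 0, 0],
  [0, 0, 0, 0],
  [0, 0, 0, 0],
  [0, 0, 0, 0],
  [0, 0, 0, 0],
  [0, 0, 0, 0],
], grip=50, grip_force=15)

```text
clock: 3.58
position: [0.4252, 0.0794, 0.2089]
ee_rot: [-0.522, 3.098, 0.0]
force: [-1.9, -0.2, 4.8]
width: 0.642
```

>>> move_arm([
  [0, 0, -15, 0],
  [0, 0, -50, 0],
  [0, 0, -95, 0],
  [0, 0, -125, 0],
  [0, 0, -130, 0],
  [0, 0, -130, 0],
  [0, 0, -130, 0],
])

```text
clock: 4.45
position: [0.4247, 0.0794, 0.3375]
ee_rot: [0.522, -3.096, 0.001]
force: [0.5, -0.2, -1.3]
width: 0.64
```

Run:
```python
from h import *
s=arm.observe(); print(s['force'],s['width'])
go((.6535,-.032),.18,93)
go((.6535,-.032),.18,3)
g=grab('scene','s1')
cv2.imwrite('pics/s1z.png',cv2.resize(g[120:370,155:385,::-1],None,fx=2.4,fy=2.4,interpolation=cv2.INTER_CUBIC))
```

```text
[ 0.451631   -0.21297427 -1.27474689] 0.6404660209233947
jaw now 109.2 tilt 0.13 deg shift [-179.6 -180.3   -1.9] twist 0.282 t 4.45
jaw now 109.2 tilt 0.13 deg shift [-179.6 -180.3   -1.9] twist -1.289 t 4.45
```

View pics/s1z.png

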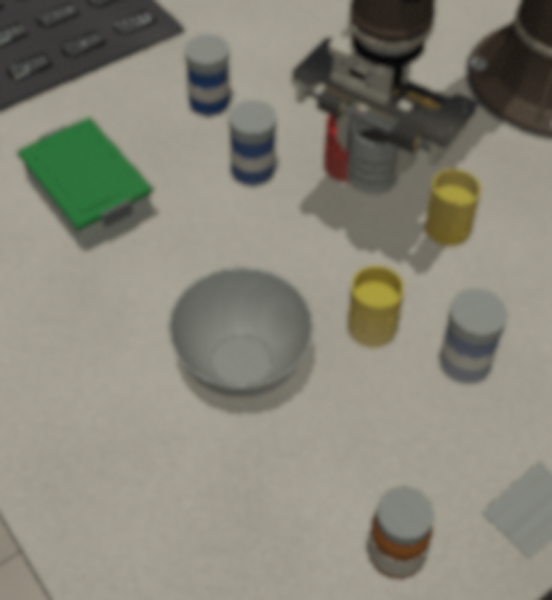

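>>> move_arm([
  [-15, -15, -5, 0.1],
  [-35, -35, -5, 0.25],
  [-60, -60, -5, 0.4],
  [-85, -85, -5, 0.55],
  [-110, -110, -5, 0.7],
  [-135, -135, -5, 0.85],
  [-155, -155, -5, 1.0],
  [-170, -170, -5, 1.15],
  [-180, -180, -5, 1.3],
  [-180, -180, -5, 1.45],
  [-180, -180, -5, 1.6],
  [-180, -180, -5, 1.74],
  [-180, -180, -5, 1.83],
  [-180, -180, -5, 1.85],
  [-180, -180, -5, 1.85],
  [-180, -180, -5, 1.85],
])

```text
clock: 6.5
position: [0.6542, -0.0316, 0.3435]
ee_rot: [-2.158, -2.283, 0.0]
force: [0.0, -0.6, -1.6]
width: 0.64
```

Run:
```python
from h import *
s=arm.observe(); print(s['joints'].round(2),s['force'],s['width'])
go((.6535,-.032),.05,3)
grab('wrist','w2')
for n in('scene','side'):
    g=grab(n,n+'2')
```

```text
[-0.43  0.59  0.64  1.6  -0.39  1.07  0.36] [ 0.01036861 -0.62378665 -1.64626754] 0.6397445084315552
jaw now 3.2 tilt 0.02 deg shift [ -0.4  -0.7 134.5] twist 0.004 t 6.5
```

View pics/w2.png

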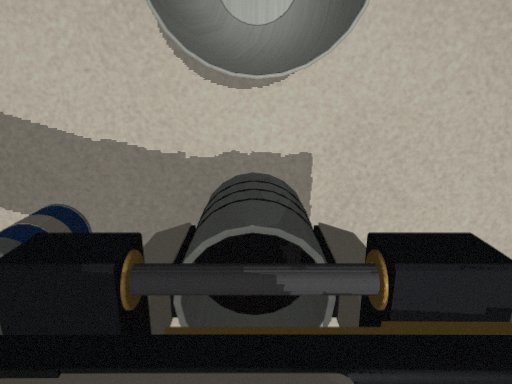

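View pics/scene2.png

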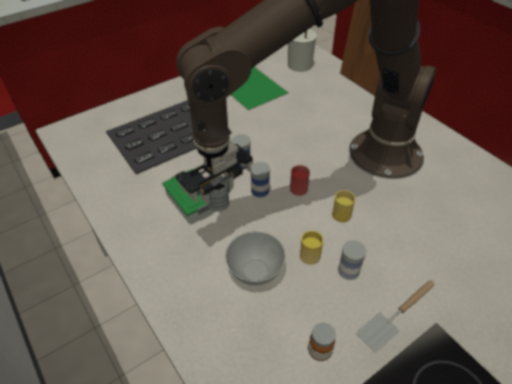

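View pics/side2.png

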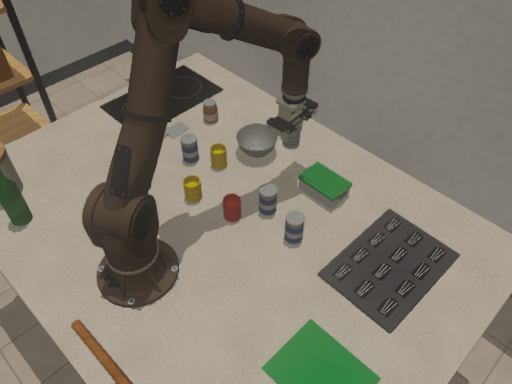

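Run:
```python
from h import *
print(onz('wrist',(258,77),.075), onz('wrist',(147,-1),.075),onz('wrist',(368,0),.075))
```

```text
[0.65201818 0.05146609 0.075     ] [0.57659223 0.09581545 0.075     ] [0.72115593 0.10320597 0.075     ]
```

>>> move_arm([
  [1, 0, 20, 0],
  [1, 0, 55, 0],
  [1, 0, 90, 0],
  [1, 0, 115, 0],
  [1, 0, 128, 0],
  [1, 0, 133, 0],
  [1, 0, 134, 0],
  [1, 0, 134, 0],
  [1, 0, 134, 0],
])

```text
clock: 7.78
position: [0.6544, -0.0305, 0.2105]
ee_rot: [2.159, 2.281, 0.001]
force: [-0.2, -0.0, -1.3]
width: 0.641
```

>>> move_arm([
  [0, 0, 0, 0],
  [0, 0, 0, 0],
  [0, 0, 0, 0],
  [0, 0, 0, 0],
  [0, 0, 0, 0],
  [0, 0, 0, 0],
], grip=91)

```text
clock: 8.52
position: [0.6542, -0.0306, 0.2097]
ee_rot: [-2.16, -2.282, -0.0]
force: [-0.3, 0.2, -0.7]
width: 0.995
```

>>> move_arm([
  [0, 0, -15, 0],
  [0, 0, -50, 0],
  [0, 0, -95, 0],
  [0, 0, -125, 0],
  [0, 0, -150, 0],
  [0, 0, -170, 0],
  [0, 0, -175, 0],
])

```text
clock: 9.4
position: [0.6543, -0.031, 0.387]
ee_rot: [2.158, 2.28, 0.004]
force: [-0.1, -0.3, -0.3]
width: 0.99
```

Run:
```python
from h import *
s=arm.observe(); print(s['joints'].round(2),s['force'],s['width'])
grab('wrist','w3')
for n in('scene','side'):
    g=grab(n,n+'3')
for j in (5,95,50,-40): go((.461,-.107),.24,j)
```

```text
[-0.45  0.55  0.66  1.56 -0.36  1.15  0.34] [-0.06900091 -0.28999512 -0.29928519] 0.989855814090876
jaw now 3.1 tilt 0.01 deg shift [ -65.8 -196.9  -14.4] twist -0.032 t 9.55
jaw now 3.1 tilt 0.01 deg shift [ -65.8 -196.9  -14.4] twist 1.538 t 9.55
jaw now 3.1 tilt 0.01 deg shift [ -65.8 -196.9  -14.4] twist -0.818 t 9.55
jaw now 3.1 tilt 0.01 deg shift [ -65.8 -196.9  -14.4] twist 0.753 t 9.55
```

View pics/w3.png

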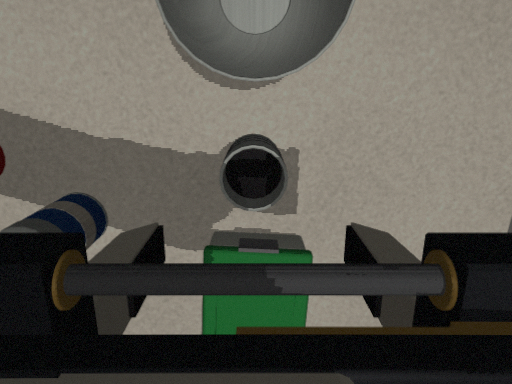

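View pics/side3.png

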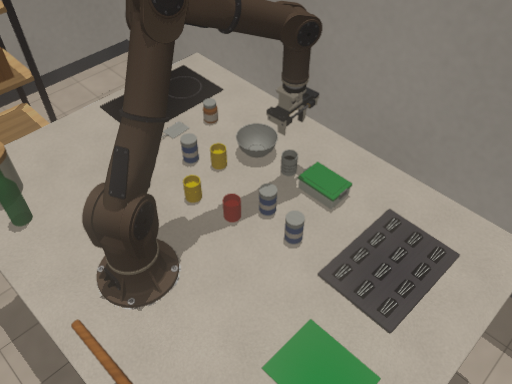

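Run:
```python
from h import *
print('cup',onz('wrist',(254,178),.08),'bowl near rim',onz('wrist',(254,80),.075),'box near edge',onz('wrist',(258,252),.06))
p=onz('scene',(219.5,188),.08);print(p)
g=cv2.imread('pics/scene3.png');cv2.imwrite('pics/s3z.png',cv2.resize(g[120:300,155:345],None,fx=3.2,fy=3.2,interpolation=cv2.INTER_CUBIC))
```

```text
cup [ 0.65336011 -0.02891072  0.08      ] bowl near rim [0.64892718 0.05164977 0.075     ] box near edge [ 0.6616369 -0.1086207  0.06     ]
[ 0.59443444 -0.12673594  0.08      ]
```

View pics/s3z.png

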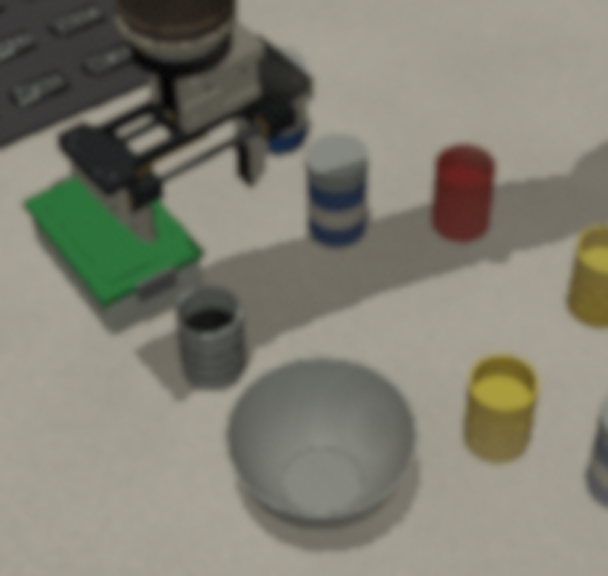

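The cup stands at about (0.653, −0.029), measured against a midpoint of about (0.655, −0.029), so it is placed. Next is the nearest tin.

>>> move_arm([
  [-8, -25, 0, 0],
  [-22, -65, 0, 0],
  [-37, -110, 0, 0],
  [-52, -155, 0, 0],
  [-62, -185, 0, 0],
  [-66, -196, 0, 0],
  [-66, -196, 0, 0],
])

```text
clock: 10.42
position: [0.4622, -0.1071, 0.3846]
ee_rot: [-2.16, -2.281, -0.001]
force: [1.0, -0.3, 0.2]
width: 0.991
```

Run:
```python
from h import *
s=arm.observe(); print(s['joints'].round(2),s['force'],s['width'])
grab('wrist','w4')
go((.460,-.106),.065)
```

```text
[-0.49  0.24  0.74  2.   -0.19  0.98  0.4 ] [ 1.04293607 -0.25217326  0.15803088] 0.9913366531980463
jaw now 3.2 tilt 0.03 deg shift [  0.8  -2.9 160.7] twist 0 t 10.475
```

View pics/w4.png

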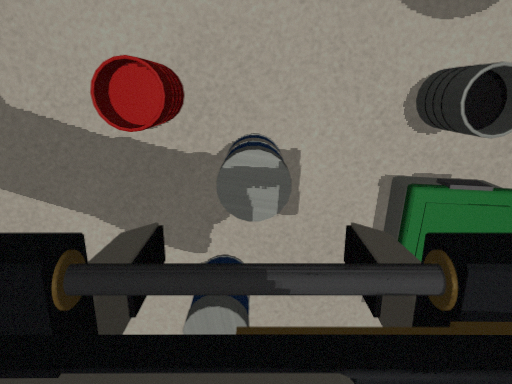

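Run:
```python
from h import *
p=onz('wrist',(254,184),.1); print(p); go(p[:2],.065)
print(onz('wrist',(217,325),.1))
```

```text
[ 0.46249314 -0.10506593  0.1       ]
jaw now 3.2 tilt 0.03 deg shift [  1.6  -0.4 160.7] twist 0 t 10.475
[ 0.43621817 -0.23996309  0.1       ]
```

>>> move_arm([
  [1, -1, 20, 0],
  [1, -1, 60, 0],
  [1, -1, 100, 0],
  [1, -1, 135, 0],
  [1, -1, 155, 0],
  [1, -1, 161, 0],
  [1, -1, 161, 0],
])

```text
clock: 11.35
position: [0.4617, -0.1061, 0.2236]
ee_rot: [-2.159, -2.282, 0.001]
force: [0.1, 0.7, -0.2]
width: 0.991
```

>>> move_arm([
  [0, 0, 0, 0],
  [0, 0, 0, 0],
  [0, 0, 0, 0],
  [0, 0, 0, 0],
  [0, 0, 0, 0],
  [0, 0, 0, 0],
  [0, 0, 0, 0],
], grip=45, grip_force=30)

```text
clock: 12.22
position: [0.4612, -0.1062, 0.224]
ee_rot: [2.159, 2.281, 0.001]
force: [-1.0, 1.0, 6.4]
width: 0.655
```

>>> move_arm([
  [0, 0, -8, 0],
  [0, 0, -25, 0],
  [0, 0, -40, 0],
  [0, 0, -45, 0],
  [0, 0, -45, 0],
  [0, 0, -45, 0],
  [0, 0, -45, 0],
  [0, 0, -45, 0],
  [0, 0, -45, 0],
])

```text
clock: 13.35
position: [0.461, -0.1063, 0.2686]
ee_rot: [-2.16, -2.281, 0.0]
force: [0.5, 0.2, -2.2]
width: 0.652
```

Run:
```python
from h import *
s=arm.observe(); print(s)
```

```text
{'clock': 13.35, 'joints': array([-0.37449723,  0.41782395,  0.64359158,  2.12890659, -0.38331596,
        0.70863975,  0.57846689]), 'dq': array([-0.00145225, -0.00238088,  0.00151416, -0.00137307, -0.00051908,
        0.00016312,  0.00136433]), 'joint_efforts': array([ 5.22477465e-03, -4.82109010e+01,  7.87705690e+00, -2.15469503e+01,
       -1.81434624e-02,  7.73227424e-02,  8.35685023e-04]), 'position': array([ 0.46099904, -0.10631918,  0.26859611]), 'ee_rot': array([-2.15965914e+00, -2.28135626e+00,  3.08403605e-04]), 'force': array([ 0.47694174,  0.18598725, -2.15874474]), 'ft_torque': array([-0.0875768 ,  0.06190449, -0.02511066]), 'width': 0.6523667260396996}
```

The force reads −2.2 N with the tin lifted, so it is a light one. I'll set it back down.

>>> move_arm([
  [0, 0, 10, 0],
  [0, 0, 28, 0],
  [0, 0, 40, 0],
  [0, 0, 44, 0],
  [0, 0, 45, 0],
  [0, 0, 45, 0],
  [0, 0, 45, 0],
])

```text
clock: 14.22
position: [0.4605, -0.1064, 0.224]
ee_rot: [-2.159, -2.28, 0.0]
force: [-4.2, 1.0, 5.0]
width: 0.652
```

>>> move_arm([
  [0, 0, 0, 0],
  [0, 0, 0, 0],
  [0, 0, 0, 0],
  [0, 0, 0, 0],
  [0, 0, 0, 0],
  [0, 0, 0, 0],
], grip=91)

```text
clock: 14.98
position: [0.461, -0.1063, 0.2237]
ee_rot: [-2.16, -2.282, -0.0]
force: [-0.7, -0.3, 0.9]
width: 0.995
```

>>> move_arm([
  [0, 0, -15, 0],
  [0, 0, -50, 0],
  [0, 0, -95, 0],
  [0, 0, -130, 0],
  [0, 0, -145, 0],
  [0, 0, -150, 0],
])

```text
clock: 15.72
position: [0.461, -0.1062, 0.3744]
ee_rot: [2.159, 2.282, 0.002]
force: [-0.2, 0.4, -0.3]
width: 0.993
```

Run:
```python
from h import *
s=arm.observe(); print(s['force'],s['width'])
go((.435,-.247),.235,3)
```

```text
[-0.16043072  0.39805147 -0.25840949] 0.9926432267074672
jaw now 3.2 tilt 0.08 deg shift [-139.1  -33.7  -19.7] twist 0.003 t 15.725
```

>>> move_arm([
  [-25, -6, -5, 0],
  [-70, -17, -10, 0],
  [-115, -28, -15, 0],
  [-135, -33, -15, 0],
  [-139, -34, -15, 0],
  [-139, -34, -15, 0],
])

```text
clock: 16.48
position: [0.4347, -0.2462, 0.388]
ee_rot: [-2.158, -2.281, 0.001]
force: [0.1, 0.6, -0.1]
width: 0.989
```

Run:
```python
from h import *
s=arm.observe(); print(s['joints'].round(2),s['force'],s['width'])
grab('wrist','w5')
go((.435,-.246),.065)
```

```text
[-0.22  0.3   0.8   1.94 -0.25  1.01  0.75] [ 0.14560048  0.64535305 -0.14108138] 0.9892780395032964
jaw now 3.2 tilt 0.08 deg shift [ -0.3   0.2 164.1] twist 0 t 16.525
```

View pics/w5.png

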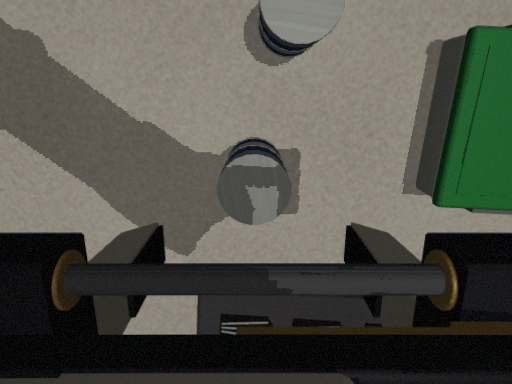

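The tin lid is at (254,187), centred as the previous one was. I'll go straight down.

>>> move_arm([
  [0, 0, 20, 0],
  [0, 0, 60, 0],
  [0, 0, 100, 0],
  [0, 0, 138, 0],
  [0, 0, 158, 0],
  [0, 0, 164, 0],
  [0, 0, 164, 0],
])

```text
clock: 17.4
position: [0.4351, -0.2464, 0.2248]
ee_rot: [-2.158, -2.282, -0.0]
force: [0.4, -0.1, 0.3]
width: 0.992
```

>>> move_arm([
  [0, 0, 0, 0],
  [0, 0, 0, 0],
  [0, 0, 0, 0],
  [0, 0, 0, 0],
  [0, 0, 0, 0],
  [0, 0, 0, 0],
  [0, 0, 0, 0],
], grip=45, grip_force=30)

```text
clock: 18.27
position: [0.4348, -0.247, 0.225]
ee_rot: [2.159, 2.281, 0.001]
force: [-0.5, 1.1, 5.4]
width: 0.649
```

>>> move_arm([
  [0, 0, -8, 0],
  [0, 0, -25, 0],
  [0, 0, -40, 0],
  [0, 0, -45, 0],
  [0, 0, -45, 0],
  [0, 0, -45, 0],
  [0, 0, -45, 0],
  [0, 0, -45, 0],
  [0, 0, -45, 0],
])

```text
clock: 19.4
position: [0.4347, -0.2469, 0.2696]
ee_rot: [-2.16, -2.281, 0.0]
force: [-0.2, -0.5, -2.3]
width: 0.647
```

>>> move_arm([
  [0, 0, 0, 0],
])

```text
clock: 19.52
position: [0.4347, -0.2469, 0.2697]
ee_rot: [-2.16, -2.281, 0.0]
force: [-0.0, 0.0, -2.6]
width: 0.649
```

This one reads −2.3 to −2.6 N, so it is also light. That leaves the third tin as the heavy one, which I'll confirm by lifting it.

>>> move_arm([
  [0, 0, 10, 0],
  [0, 0, 28, 0],
  [0, 0, 40, 0],
  [0, 0, 44, 0],
  [0, 0, 45, 0],
  [0, 0, 45, 0],
  [0, 0, 45, 0],
])

```text
clock: 20.4
position: [0.4347, -0.2471, 0.2249]
ee_rot: [2.16, 2.281, 0.0]
force: [-1.1, 0.0, 0.7]
width: 0.653
```

>>> move_arm([
  [0, 0, 0, 0],
  [0, 0, 0, 0],
  [0, 0, 0, 0],
  [0, 0, 0, 0],
  [0, 0, 0, 0],
  [0, 0, 0, 0],
], grip=91)

```text
clock: 21.15
position: [0.4347, -0.2469, 0.2247]
ee_rot: [2.16, 2.282, 0.0]
force: [0.0, 0.2, 0.4]
width: 0.991
```

>>> move_arm([
  [0, 0, -15, 0],
  [0, 0, -50, 0],
  [0, 0, -95, 0],
  [0, 0, -135, 0],
  [0, 0, -160, 0],
  [0, 0, -165, 0],
])

```text
clock: 21.9
position: [0.4348, -0.2474, 0.3919]
ee_rot: [2.158, 2.279, 0.003]
force: [0.5, -0.1, 1.0]
width: 0.99
```

Run:
```python
from h import *
s=arm.observe(); print(s['joints'].round(2),s['force'],s['width'])
for j in (3,30,60,-30,100): go((.4425,.276),.23,j)
```

```text
[-0.23  0.29  0.83  1.94 -0.26  1.01  0.76] [ 0.47844146 -0.1241586   0.96666414] 0.9895495652450811
jaw now 3.1 tilt 0.20 deg shift [522.2  36.4   2.6] twist 0.002 t 21.9
jaw now 3.1 tilt 0.20 deg shift [522.2  36.4   2.6] twist -0.469 t 21.9
jaw now 3.1 tilt 0.20 deg shift [522.2  36.4   2.6] twist -0.992 t 21.9
jaw now 3.1 tilt 0.20 deg shift [522.2  36.4   2.6] twist 0.578 t 21.9
jaw now 3.1 tilt 0.20 deg shift [522.2  36.4   2.6] twist 1.451 t 21.9
```

>>> move_arm([
  [25, 2, 0, 0],
  [70, 5, 0, 0],
  [125, 9, 0, 0],
  [180, 13, 0, 0],
  [235, 17, 0, 0],
  [290, 21, 0, 0],
  [345, 24, 0, 0],
  [400, 28, 0, 0],
  [450, 32, 0, 0],
  [495, 35, 0, 0],
  [517, 36, 0, 0],
  [522, 36, 0, 0],
  [522, 36, 0, 0],
])

```text
clock: 23.52
position: [0.4422, 0.2748, 0.3896]
ee_rot: [2.161, 2.28, -0.001]
force: [1.0, -1.1, -0.4]
width: 0.987
```

Run:
```python
from h import *
s=arm.observe(); print(s['joints'].round(2),s['force'],s['width'])
grab('wrist','w6')
go((.4425,.276),.065,3)
p=onz('wrist',(254,186),.1); print(p)
```

```text
[-1.12  0.3   0.6   1.88 -0.2   1.02 -0.39] [ 0.98762371 -1.05812176 -0.35530209] 0.9873635376298233
jaw now 3.0 tilt 0.04 deg shift [  1.6   0.3 165.7] twist 0.0 t 23.575
[0.44187812 0.2728228  0.1       ]
```

View pics/w6.png

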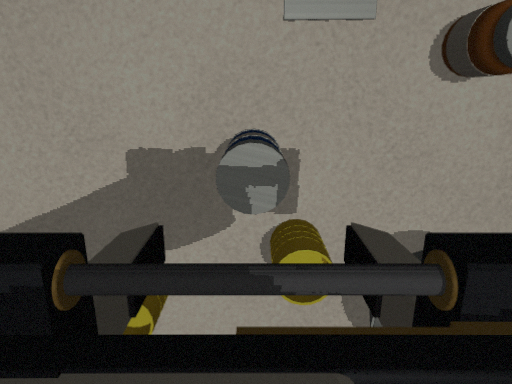

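>>> move_arm([
  [3, 0, 20, 0],
  [3, 0, 60, 0],
  [3, 0, 100, 0],
  [3, 0, 138, 0],
  [3, 0, 159, 0],
  [3, 0, 165, 0],
  [3, 0, 165, 0],
])

```text
clock: 24.45
position: [0.4423, 0.2785, 0.2252]
ee_rot: [2.161, 2.28, 0.0]
force: [-0.0, -0.5, 0.1]
width: 0.992
```

>>> move_arm([
  [0, 0, 0, 0],
  [0, 0, 0, 0],
  [0, 0, 0, 0],
  [0, 0, 0, 0],
  [0, 0, 0, 0],
  [0, 0, 0, 0],
  [0, 0, 0, 0],
], grip=45, grip_force=35)

```text
clock: 25.32
position: [0.4416, 0.2793, 0.225]
ee_rot: [-2.159, -2.281, 0.0]
force: [-2.8, -0.8, 5.4]
width: 0.655
```

>>> move_arm([
  [0, 0, -8, 0],
  [0, 0, -25, 0],
  [0, 0, -40, 0],
  [0, 0, -45, 0],
  [0, 0, -45, 0],
  [0, 0, -45, 0],
  [0, 0, -45, 0],
  [0, 0, -45, 0],
  [0, 0, -45, 0],
])

```text
clock: 26.45
position: [0.4418, 0.2792, 0.2696]
ee_rot: [2.16, 2.282, -0.0]
force: [-0.2, -0.5, -5.1]
width: 0.655
```

>>> move_arm([
  [0, 0, 0, 0],
])

```text
clock: 26.58
position: [0.4418, 0.2792, 0.2697]
ee_rot: [-2.16, -2.282, 0.0]
force: [-0.0, -0.5, -5.5]
width: 0.655
```

The reading is −5.1 to −5.5 N, so this is the heavy tin. I'll lift it and carry it over the cup.

>>> move_arm([
  [0, 0, -15, 0],
  [0, 0, -50, 0],
  [0, 0, -95, 0],
  [0, 0, -125, 0],
  [0, 0, -138, 0],
  [0, 0, -140, 0],
  [0, 0, -140, 0],
])

```text
clock: 27.45
position: [0.4414, 0.2791, 0.4088]
ee_rot: [-2.159, -2.282, 0.003]
force: [-0.2, 0.2, -5.3]
width: 0.655
```

Run:
```python
from h import *
s=arm.observe(); print(s['joints'].round(2),s['force'],s['width'])
go((.654,-.030),.25,3)
```

```text
[-1.14  0.29  0.61  1.85 -0.19  1.06 -0.4 ] [-0.17558447  0.19206417 -5.31713834] 0.6554594480903221
jaw now 3.2 tilt 0.09 deg shift [-3.204e+02  1.952e+02 -2.000e-01] twist 0.003 t 27.45
```

>>> move_arm([
  [-15, 9, 0, 0],
  [-45, 27, 0, 0],
  [-80, 49, 0, 0],
  [-115, 70, 0, 0],
  [-150, 91, 0, 0],
  [-185, 113, 0, 0],
  [-220, 134, 0, 0],
  [-255, 155, 0, 0],
  [-285, 174, 0, 0],
  [-307, 187, 0, 0],
  [-317, 193, 0, 0],
  [-320, 195, 0, 0],
  [-320, 195, 0, 0],
  [-320, 195, 0, 0],
  [-320, 195, 0, 0],
  [-320, 195, 0, 0],
  [-320, 195, 0, 0],
  [-320, 195, 0, 0],
])

```text
clock: 29.7
position: [0.6541, -0.0295, 0.4098]
ee_rot: [2.16, 2.282, 0.0]
force: [0.6, 0.8, -5.6]
width: 0.659
```

Run:
```python
from h import *
s=arm.observe(); print(s['joints'].round(2),s['force'],s['width'],s['position'],np.abs(s['dq']).max())
go((.654,-.030),.25,3)
grab('wrist','w7'); grab('scene','scene7'); grab('side','side7')
a,b=cv2.imread('pics/scene7.png'),cv2.imread('pics/side7.png')
cv2.imwrite('pics/z7.png',np.hstack([cv2.resize(a[110:370,150:390],(396,430)),cv2.resize(b[60:260,150:350],(400,430))]))
```

```text
[-0.45  0.53  0.66  1.52 -0.34  1.2   0.32] [ 0.61072945  0.79867943 -5.62789191] 0.6590061436846137 [ 0.6541021  -0.0295414   0.40976517] 0.0031970960154520784
jaw now 3.1 tilt 0.01 deg shift [-0.5 -0.1  0.8] twist 0.003 t 29.7
```

View pics/z7.png

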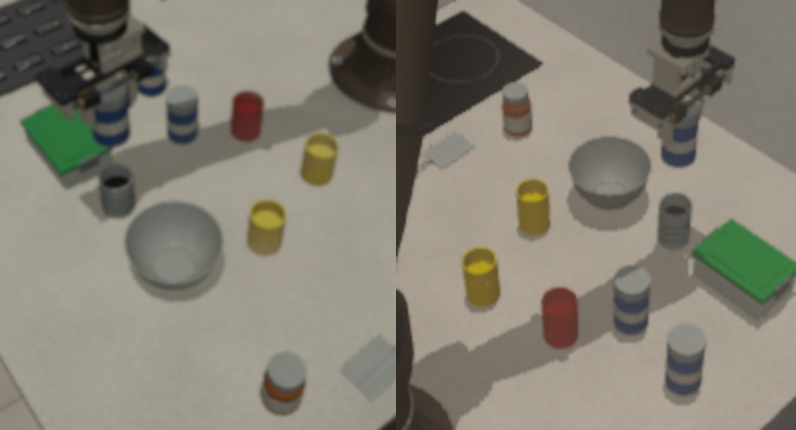

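View pics/w7.png

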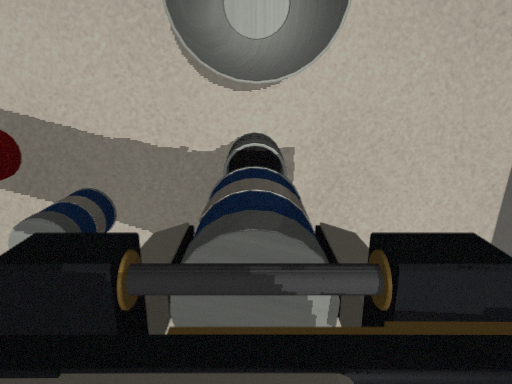

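The side and scene views show the tin upright above the cup with a clear gap. Both light tins are standing, and the bowl, box, jar and spatula have not moved. The arm is still, so I'm handing the job in.

Run:
```python
from h import *
print(arm.sign_off()); s=arm.observe(); print(s['clock'],s['force'],s['width'])
```

```text
the job is handed in; nothing more can be done
None
the job is handed in; nothing more can be done
```

The cup is in place, the heaviest tin is held above it, and the job is handed in. It took about 30 s of the 72 s allowed. No verdict is reported, so the results below are my own measurements.

- **Cup:** I stood it at about (0.653, −0.029) and let go. I measured the midpoint between bowl and box at about (0.655, −0.029), so it is roughly 2 mm off.
- **Finding the heavy tin:** I lifted each tin and read the wrist force.

| Tin | Start position (x, y) | Force reading | Result |
|---|---|---|---|
| First lifted | (0.46, −0.11) | about 2.2 N | light, set back down upright |
| Second lifted | (0.435, −0.247) | about 2.3–2.6 N | light, set back down upright |
| Third lifted | (0.44, 0.28) | about 5.1–5.6 N | heavy, kept |

- **Final hold:** The heavy tin is gripped at 35 N and upright. It is within about 2 mm of straight above the cup. Its centre is about 0.235 m up, worked out from the arm's position, which leaves its base about 105 mm above the cup's rim. The arm was still.
- **Last pictures:** Both light tins and the cup are upright, and the bowl, box, jar, spatula and look-alikes appear unmoved.
- **Disagreements:** The camera views differed by up to about 10 mm in y before averaging, mainly on the tins, bowl and box. That is well inside the 25 mm tolerance, and no check failed.

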